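# Seal a sample plate: tray home, then hold the two start keys

### The job

Push the open plate tray of the white benchtop sealer fully home with your fingertips. Then press its two small start keys down together, one fingertip on each, keep both fully down for three seconds while the plate is sealed, and let go. Grasp nothing, do not press the large stop key, and leave the things standing around the sealer where they are.

Things in the scene. Friction and masses are not known exactly. Their poses are not given: they have to be found in the camera images.
- sealer: White benchtop plate sealer, fixed to the table, 310 mm deep (its x), 240 mm wide (its y). Origin: on the table under the machine, z up. Its x points from the front (the tray side, towards the robot) to the back, its y to the left. Low front deck: x -120 to 50 mm, top 90 mm high; behind it a head 140 mm high from x 50 to 190 mm. The front face of the deck is at x = -120 mm, with the tray in it.
- tray (a joint): How far the tray stands out of the sealer, in m: 0 is fully home (hard stop), at most 0.08. It slides along the sealer's x; pushing its front panel towards the sealer's +x closes it against about 3 N of friction, and it stays where it is left.
- tray_front (a point): Centre of the outer face of the tray's grey front panel (moves with the tray; axes as the sealer's). The panel is upright, 170 mm wide (y), 12 mm thick, and reaches from 15 to 77 mm above the table; this point is 46 mm above the table. The outer face looks to the sealer's -x; push on it towards +x. Behind the panel the tray carries a white-welled sample plate.
- key_left_top (a point): Centre of the top of the left start key (sealer's +y side): a round grey push button 26 mm across standing 11 mm proud of a black collar 42 mm across on the front deck; its top is 113 mm above the table, at x -70 mm, y +30 mm in the sealer's frame. The two start keys are alike and 60 mm apart, centre to centre, in a row along the sealer's y. They are pressed straight down.
- key_right_top (a point): Centre of the top of the right start key (sealer's -y side), the same button at x -70 mm, y -30 mm.
- key_left (a joint): Travel of the left start key in m: 0 is up, 0.007 fully down. A spring brings it back up; it begins to move at 1 N, and fully down takes 3.5 N (7 N for both keys together). It counts as pressed from 0.0045.
- key_right (a joint): Travel of the right start key, likewise.
- stop_key_top (a point): Centre of the top of the stop key, which is to be left alone: a larger round grey push button, 42 mm across, alone at the back left of the deck (x 12 mm, y +80 mm in the sealer's frame).
- stop_key (a joint): Travel of the stop key in m, 0 up, 0.006 fully down. To be left at 0.
- tube_rack: Loose orange tube rack, 60 x 100 mm, 58 mm high, with capped tubes; origin at the centre of its underside. Leave it alone. It, the tip box and the beaker stand on the table, to the front left, front right and left of the sealer, in any order.
- tip_box: Loose clear tip box with a red top, 75 x 110 mm, 61 mm high; origin at the centre of its underside. Leave it alone.
- beaker: Loose glass beaker, 68 mm across, 85 mm high; origin at the centre of its underside. Leave it alone.
- spray_bottle: Loose white spray bottle with a red head, 72 mm across, 186 mm high, right of the sealer; origin at the centre of its underside. Leave it alone.

How it is judged:
On the way, in this order (a step that is already met when the one before it is completed fails the run):
1. the tray is fully home (within 4 mm) (value of joint tray below 0.004 m), for 0.1 s.
2. both start keys are held down together by the fingers (each at least 4.5 mm of 7 mm) for 2.5 s without a break, the tray home (value of joint each of key_left, key_right above 0.0045 m and contact force between the fingers and key_left above 0.5 N and contact force between the fingers and key_right above 0.5 N and value of joint tray below 0.004 m), for 2.5 s.
At the end, for the whole second after the job is handed in: The tray is home (within 4 mm), both start keys and the stop key are up again (within 1.5 mm), and no bystander is more than 20 mm from where it began (value of joint tray below 0.004 m and value of joint each of key_left, key_right, stop_key below 0.0015 m and distance of each of tube_rack, tip_box, beaker, spray_bottle from where it was at the start of the episode below 0.02 m); the robot touches nothing.
It fails at once if a start key is pressed while the tray is still open (value of joint tray above 0.006 m and value of joint any of key_left, key_right above 0.0045 m).
It fails at once if one start key is pressed down while the other is still up (not together) ((value of joint key_left above 0.0055 m and value of joint key_right below 0.001 m) or (value of joint key_right above 0.0055 m and value of joint key_left below 0.001 m)).
It fails at once if the stop key is pressed (value of joint stop_key above 0.003 m).
It fails at once if a bystander is lifted, carried or knocked out of its place (over 20 mm) (distance of any of tube_rack, tip_box, beaker, spray_bottle from where it was at the start of the episode above 0.02 m).
It also fails if it takes over 48 s, if anything falls off the work surface, if the arm or the gripper's body presses on something with over 40 N, if the wrist force passes 120 N, or if a joint passes its speed limit or range.

### The arm

A 6-joint arm with a two-finger parallel gripper is mounted at the origin on the work surface. World frame = base frame: x ahead of the robot, y to its left, z up, the work surface at z = 0. Lengths are in m, angles in rad, forces in N, time in s.
With the tool pointing down it reaches from about 0.2 to 0.875 m from the base axis. Payload 3.4 kg.
Tool frame: the origin (TCP) lies where the fingers leave the gripper's body, on its centre line; the fingertips stand 97 mm ahead of it and the grasp point (between the pads) lies 78 mm ahead of it; z points along the fingers, y is the line along which they close (so a half turn about z gives the same grasp; the last joint's range is limited). The gripper opens to 94 mm and grips with 3 to 60 N. Pads are 16 mm wide; open, the fingers measure 119 mm over their backs; the gripper's body (75 mm by 177 mm) begins 78 mm behind the grasp point.
Start: joints at [0.99, 0.276, 1.505, -0, 1.361, -0.121], TCP at [0.255, 0.515, 0.303] pointing down, gripper open.
Joint ranges: [-2.89, 2.89], [-0.75, 2.08], [0.22, 2.7], [-1.18, 4.32], [0.11, 2.71], [-2.7, 2.7]. Speed limits (rad/s): [2.57, 2.57, 3.14, 3.14, 3.14, 3.14].

### API

Orientations are given as a unit quaternion [w, x, y, z].
In Python, from bench import robot, camera, get_calibration, finish_job gives the robot as it stands. The module is installed in compiled form; this text tells all that it offers.
- The arm moves only by the tool apply_moves, never from a script. Its argument "increments" is a list of rows, each an object of numbers: "hand": the finger opening in m, from 0 to 0.094; "x", "y", "z": the shift along the world's x, y, z in m; "yaw": the turn about the world's z in rad. A call has 1 to 20 rows; each row shifts and turns the commanded pose from where the row before left it; what a row does not reach is not made up. A row lasts 1/10 s, in which the tool goes at most 50 mm and 8.59 degrees, less where a joint would pass 70% of its speed; a pose out of reach is approached as far as the arm can. A call is refused whole if a number of a shift passes 0.05 or a number of a turn 0.15, either way. A call with a gripper value outside its range is refused whole. The fingers move at their own pace and stop on an object; the grip force is fixed at half the most. Time passes only in rows, so rows that do not move let the fingers close. It gives the time, the measured TCP pose, the force, the opening and the grip force at its end, in the units of the state.
- robot.get_state(): the state, without advancing time (a new reading comes with each control period).
- camera(name): name is "scene" or "top" or "wrist"; returns the picture (400x640x3 uint8, red, green, blue); there is no depth.
- get_calibration(name): a dict with "fovy" (degrees; the focal length in pixels is half the picture's height over the tangent of half this angle, whatever the lens; pixels are square), "cx", "cy" (the principal point, pixels), "rvec" (rotation vector, rad) and "tvec" (3), from world to camera coordinates, as OpenCV has them; the wrist camera has in their place "hand_eye" (4x4, takes a point from camera to tool coordinates, whose origin is the TCP and whose axes are the flange's). Camera axes: x right, y down, z forward; pixel columns grow to the right and rows downward; lengths in m; the calibration is good to about 2 mm. A picture is of the moment at which its call begins: read the wrist's pose just before it. get_calibration takes no time and is no camera call.
- finish_job(): hands the job in; it is judged then, once.
The state is a dict: "clock": time; "q": joint angles; "joint_vel": joint speeds; "joint_efforts": joint torques, N m; "eef_pos": TCP position; "ee_rot": TCP orientation; "ft_force": force on the tool from outside, world axes, zero at the start; "moment": the same for the moment, N m; "gripper_width": finger opening in m; "finger_force": force on a finger pad.
Only numpy, scipy, OpenCV 4.12 (cv2) and the standard library are available. Lean on these libraries where they do the work, as an engineer would, in place of code of your own. Each camera call takes 0.05 s, during which the arm holds its last target. There are 200 camera calls.

## Working session

There is one attempt and no reset: what is moved stays moved. The work goes in short steps, Python scripts to look and compute and a tool call to move; the robot and the scene stay as the last step left them, time stands still between calls to the robot, and variables do not carry over. Pictures are saved under pics/ and viewed, at most 10 in all, crops included, and the job is handed in when it is done.

Besides the shell and the picture viewer there is one more tool, called after ">>>" as name(argument=value, ...), one argument or row to a line, values as JSON. apply_moves: Moves the arm, as the interface text tells. Its arguments: {"type":"object","properties":{"increments":{"type":"array"}},"required":["increments"]}

```bash
mkdir -p pics; cat > h.py <<'E'
import numpy as np, cv2
from bench import robot, camera, get_calibration
def K(c):
    f=200/np.tan(np.radians(c['fovy'])/2); return np.array([[f,0,c['cx']],[0,f,c['cy']],[0,0,1.]])
def ray(name,px,z,st=None):
    c=get_calibration(name); d=np.linalg.inv(K(c))@np.array([px[0],px[1],1.])
    if name=='wrist':
        from scipy.spatial.transform import Rotation as R
        q=np.array(st['ee_rot']); Rw=R.from_quat(q[[1,2,3,0]]).as_matrix(); H=np.array(c['hand_eye'])
        o=Rw@H[:3,3]+st['eef_pos']; d=Rw@H[:3,:3]@d
    else:
        Rm=cv2.Rodrigues(np.array(c['rvec'],float))[0]; o=-Rm.T@np.array(c['tvec']).ravel(); d=Rm.T@d
    return o+d*(z-o[2])/d[2]
E
python3 - <<'E'
from h import *
for n in('top','scene'):
    cv2.imwrite(f'pics/{n}.png',camera(n)[:,:,::-1]); print(get_calibration(n))
print(robot.get_state())
E
```

```text
{'fovy': 48.71947068275306, 'cx': 323.98127729306157, 'cy': 200.23299419743515, 'rvec': array([ 2.15882133, -2.18940323,  0.06885174]), 'tvec': array([0.03547897, 0.56588985, 1.17251369])}
{'fovy': 54.77183819330476, 'cx': 314.96743643783935, 'cy': 205.16494240691588, 'rvec': array([ 2.19035668,  0.9910248 , -0.40552787]), 'tvec': array([-0.38475104, -0.22158936,  1.25710978])}
{'clock': 0.1, 'q': array([ 9.89987992e-01,  2.76495905e-01,  1.50597431e+00, -1.45623013e-05,
        1.36069114e+00, -1.21000966e-01]), 'joint_vel': array([-0.0004636 , -0.0016513 , -0.0030695 ,  0.00132457,  0.00089092,
       -0.00122418]), 'joint_efforts': array([ 2.35952451e-03, -4.05449975e+01, -2.37781620e+01,  7.02684280e-02,
        2.98497349e-02, -3.42560702e-05]), 'eef_pos': array([0.25499021, 0.51498567, 0.3019244 ]), 'ee_rot': array([-2.62933761e-04,  2.27882189e-01,  9.73688396e-01, -7.39004634e-04]), 'ft_force': array([-0.46731615,  0.89417761,  0.85446685]), 'moment': array([-0.02659793, -0.00745497, -0.04198617]), 'finger_force': 0.0, 'gripper_width': 0.09429793102674185}
```

View pics/top.png

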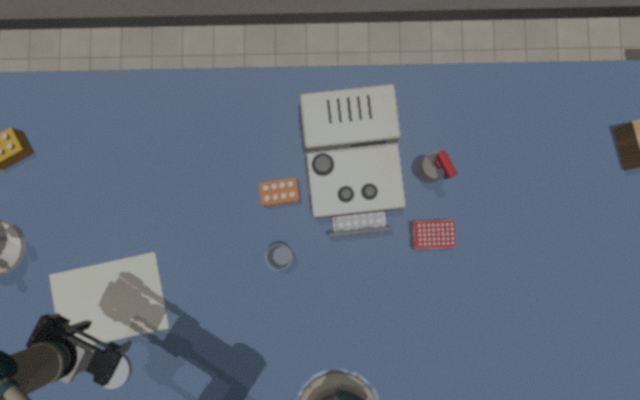

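View pics/scene.png

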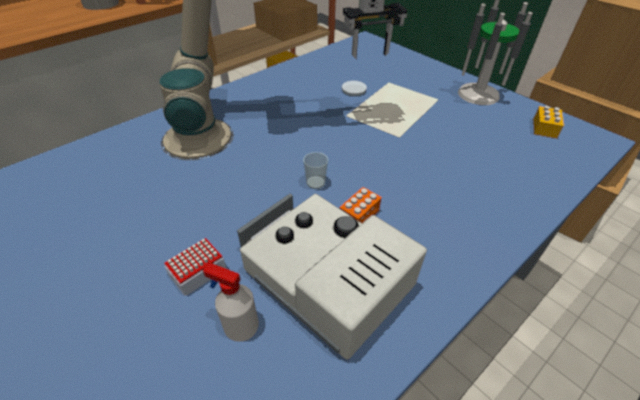

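Top view: the stop key is at (323,164), the start keys at (346,194) and (370,191), and the tray front bar around (360,231). The beaker is at (280,256), the tip box at (434,234) and the spray bottle at (430,167). The scene view agrees with this layout.

```bash
python3 - <<'E'
from h import *
im=cv2.imread('pics/top.png'); g=im.max(2)
box=(300,140,395,212)
m=np.zeros_like(g); m[142:212,311:398]=(g[142:212,311:398]<95)*255
n,l,s,c=cv2.connectedComponentsWithStats(m)
for i in range(1,n):
    if s[i,4]>30: print(s[i],c[i],ray('top',c[i],.107).round(4))
gs=cv2.imread('pics/scene.png').max(2); m=np.zeros_like(gs); m[205:245,270:360]=(gs[205:245,270:360]<95)*255
n,l,s,c=cv2.connectedComponentsWithStats(m)
for i in range(1,n):
    if s[i,4]>30: print('scene',s[i],c[i],ray('scene',c[i],.107).round(4))
for nm,p,z in(('trayL',(328,234),.077),('trayR',(391,230),.077),('beaker',(280,256),.08),('tip',(434,234),.06),('spray',(430,167),.15),('sprayhead',(447,164),.18)): print(nm,ray('top',p,z).round(3))
cv2.imwrite('pics/crop.png',cv2.resize(im[130:250,290:410],(600,600),interpolation=cv2.INTER_CUBIC))
E
```

```text
[311 142  81   9 201] [349.62189055 145.35820896] [ 0.6983 -0.0406  0.107 ]
[312 154  21  21 179] [322.25698324 164.8547486 ] [0.6495 0.0294 0.107 ]
[362 184  15  15 117] [368.61538462 191.45299145] [ 0.5802 -0.0862  0.107 ]
[339 187  14  15 113] [345.21238938 194.15044248] [ 0.5742 -0.0273  0.107 ]
scene [270 205  23  18 210] [278.92857143 211.16666667] [ 0.5265 -0.0592  0.107 ]
scene [295 215  18  13 165] [303.69090909 221.56969697] [ 0.5879 -0.0375  0.107 ]
scene [334 218  24  20 205] [343.77560976 228.75121951] [0.6615 0.0144 0.107 ]
scene [276 229  18  15 175] [284.48 236.64] [ 0.5939 -0.0962  0.107 ]
trayL [0.475 0.018 0.077]
trayR [ 0.483 -0.144  0.077]
beaker [0.421 0.141 0.08 ]
tip [ 0.471 -0.257  0.06 ]
spray [ 0.633 -0.232  0.15 ]
sprayhead [ 0.635 -0.265  0.18 ]
```

View pics/crop.png

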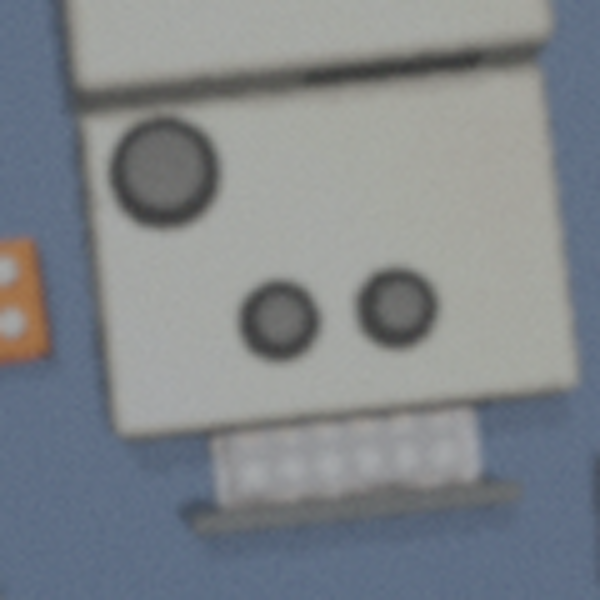

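>>> apply_moves(
  increments=[
    {"hand": 0.048, "x": 0.013, "y": -0.042, "yaw": 0.04},
    {"hand": 0.048, "x": 0.013, "y": -0.042, "yaw": 0.04},
    {"hand": 0.048, "x": 0.013, "y": -0.042, "yaw": 0.04},
    {"hand": 0.048, "x": 0.013, "y": -0.042, "yaw": 0.04},
    {"hand": 0.048, "x": 0.013, "y": -0.042, "yaw": 0.04},
    {"hand": 0.048, "x": 0.013, "y": -0.042, "yaw": 0.04},
    {"hand": 0.048, "x": 0.013, "y": -0.042, "yaw": 0.04},
    {"hand": 0.048, "x": 0.013, "y": -0.042, "yaw": 0.04},
    {"hand": 0.048, "x": 0.013, "y": -0.042, "yaw": 0.04},
    {"hand": 0.048, "x": 0.013, "y": -0.042, "yaw": 0.04},
    {"hand": 0.048, "x": 0.013, "y": -0.042, "yaw": 0.04},
    {"hand": 0.048, "x": 0.013, "y": -0.042, "yaw": 0.04},
    {"hand": 0.048, "x": 0.013, "y": -0.042, "yaw": 0.04},
    {"hand": 0.048, "x": 0.013, "y": -0.042, "yaw": 0.04},
    {"hand": 0.048},
    {"hand": 0.048},
  ],
)

```text
$.increments[0]: bad value
```

```bash
python3 - <<'E'
from h import *
st=robot.get_state(); im=camera('wrist')[:,:,::-1]; cv2.imwrite('pics/w1.png',im)
print({k:st[k] for k in('clock','eef_pos','ee_rot','gripper_width','ft_force','q')}); np.save('w1.npy',st,allow_pickle=True)
E
```

```text
{'clock': 0.1, 'eef_pos': array([0.25499021, 0.51498567, 0.3019244 ]), 'ee_rot': array([-2.62933761e-04,  2.27882189e-01,  9.73688396e-01, -7.39004634e-04]), 'gripper_width': 0.09429793102674185, 'ft_force': array([-0.46731615,  0.89417761,  0.85446685]), 'q': array([ 9.89987992e-01,  2.76495905e-01,  1.50597431e+00, -1.45623013e-05,
        1.36069114e+00, -1.21000966e-01])}
```

View pics/w1.png

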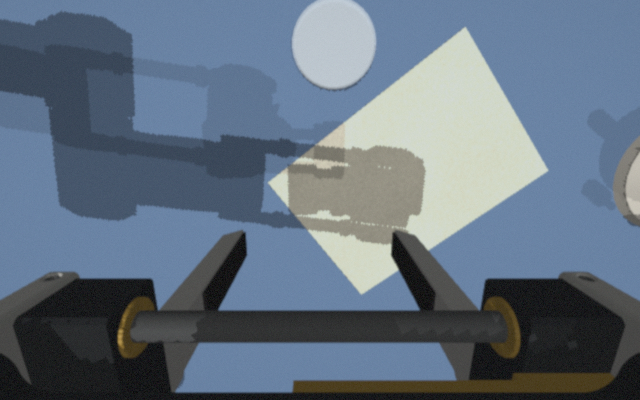

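The call was refused, so the arm hasn't moved and this wrist picture only shows paper on the table. I'll retry with every field given in each row.

>>> apply_moves(
  increments=[
    {"hand": 0.048, "x": 0.013, "y": -0.042, "z": 0, "yaw": 0.04},
    {"hand": 0.048, "x": 0.013, "y": -0.042, "z": 0, "yaw": 0.04},
    {"hand": 0.048, "x": 0.013, "y": -0.042, "z": 0, "yaw": 0.04},
    {"hand": 0.048, "x": 0.013, "y": -0.042, "z": 0, "yaw": 0.04},
    {"hand": 0.048, "x": 0.013, "y": -0.042, "z": 0, "yaw": 0.04},
    {"hand": 0.048, "x": 0.013, "y": -0.042, "z": 0, "yaw": 0.04},
    {"hand": 0.048, "x": 0.013, "y": -0.042, "z": 0, "yaw": 0.04},
    {"hand": 0.048, "x": 0.013, "y": -0.042, "z": 0, "yaw": 0.04},
    {"hand": 0.048, "x": 0.013, "y": -0.042, "z": 0, "yaw": 0.04},
    {"hand": 0.048, "x": 0.013, "y": -0.042, "z": 0, "yaw": 0.04},
    {"hand": 0.048, "x": 0.013, "y": -0.042, "z": 0, "yaw": 0.04},
    {"hand": 0.048, "x": 0.013, "y": -0.042, "z": 0, "yaw": 0.04},
    {"hand": 0.048, "x": 0.013, "y": -0.042, "z": 0, "yaw": 0.04},
    {"hand": 0.048, "x": 0.013, "y": -0.042, "z": 0, "yaw": 0.04},
    {"hand": 0.048, "x": 0, "y": 0, "z": 0, "yaw": 0},
    {"hand": 0.048, "x": 0, "y": 0, "z": 0, "yaw": 0},
  ],
)

```text
clock: 1.75
eef_pos: [0.437, -0.0732, 0.3022]
ee_rot: [-0.001, -0.049, 0.999, 0.001]
ft_force: [-0.5, 1.5, 0.1]
gripper_width: 0.0477
finger_force: 0.0
```

```bash
python3 - <<'E'
from h import *
st=robot.get_state(); im=camera('wrist')[:,:,::-1]; cv2.imwrite('pics/w2.png',im)
print({k:st[k] for k in('clock','eef_pos','ee_rot','q')}); np.save('w2.npy',st,allow_pickle=True)
E
```

```text
{'clock': 1.75, 'eef_pos': array([ 0.4369754 , -0.07321967,  0.30224796]), 'ee_rot': array([-6.33409150e-04, -4.86224367e-02,  9.98816824e-01,  6.40344416e-04]), 'q': array([-3.23791240e-01,  7.59463775e-02,  1.76169614e+00,  7.58432368e-04,
        1.30559620e+00, -1.99207023e+00])}
```

View pics/w2.png

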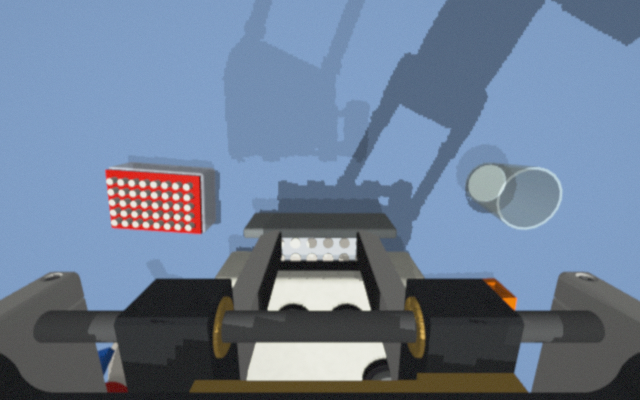

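The panel top edge runs from (247,235) to (395,213). The keys are hidden behind the fingers. I'll check the panel from this view, then push the tray and look at the keys afterwards.

```bash
python3 - <<'E'
from h import *
st=np.load('w2.npy',allow_pickle=True).item()
for p in((262,213),(382,213),(247,234),(395,234)): print(ray('wrist',p,.077,st).round(4))
print(get_calibration('wrist')['hand_eye'])
E
```

```text
[ 0.4633 -0.1327  0.077 ]
[ 0.4509 -0.0038  0.077 ]
[ 0.4891 -0.148   0.077 ]
[0.4735 0.0141 0.077 ]
[[-5.56463018e-04 -9.64073046e-01 -2.65636691e-01  7.64142855e-02]
 [ 9.99999809e-01 -4.65034589e-04 -4.07080807e-04 -8.79335421e-04]
 [ 2.68925385e-04 -2.65636867e-01  9.64073121e-01 -8.19941863e-02]
 [ 0.00000000e+00  0.00000000e+00  0.00000000e+00  1.00000000e+00]]
```

>>> apply_moves(
  increments=[
    {"hand": 0.048, "x": -0.01, "y": 0, "z": -0.03, "yaw": 0},
    {"hand": 0.048, "x": 0, "y": 0, "z": -0.04, "yaw": 0},
    {"hand": 0.048, "x": 0, "y": 0, "z": -0.04, "yaw": 0},
    {"hand": 0.048, "x": 0, "y": 0, "z": -0.03, "yaw": 0},
    {"hand": 0.048, "x": 0, "y": 0, "z": -0.014, "yaw": 0},
    {"hand": 0.048, "x": 0.01, "y": 0.001, "z": 0, "yaw": 0},
    {"hand": 0.048, "x": 0.01, "y": 0.001, "z": 0, "yaw": 0},
    {"hand": 0.048, "x": 0.01, "y": 0.001, "z": 0, "yaw": 0},
    {"hand": 0.048, "x": 0.01, "y": 0.001, "z": 0, "yaw": 0},
    {"hand": 0.048, "x": 0.01, "y": 0.001, "z": 0, "yaw": 0},
  ],
)

```text
clock: 2.8
eef_pos: [0.4776, -0.0675, 0.1494]
ee_rot: [-0.001, -0.05, 0.999, -0.0]
ft_force: [-3.5, -1.0, 2.9]
gripper_width: 0.0476
finger_force: 1.7
```

>>> apply_moves(
  increments=[
    {"hand": 0.048, "x": 0.007, "y": 0.0007, "z": 0, "yaw": 0},
    {"hand": 0.048, "x": 0.007, "y": 0.0007, "z": 0, "yaw": 0},
    {"hand": 0.048, "x": 0.006, "y": 0.0006, "z": 0, "yaw": 0},
  ],
)

```text
clock: 3.1
eef_pos: [0.4975, -0.0657, 0.1487]
ee_rot: [-0.0, -0.05, 0.999, 0.0]
ft_force: [-3.4, 0.5, 2.6]
gripper_width: 0.0477
finger_force: 1.5
```

>>> apply_moves(
  increments=[
    {"hand": 0.048, "x": 0.004, "y": 0.0004, "z": 0, "yaw": 0},
    {"hand": 0.048, "x": 0.003, "y": 0.0003, "z": 0, "yaw": 0},
  ],
)

```text
clock: 3.3
eef_pos: [0.5045, -0.065, 0.1487]
ee_rot: [-0.0, -0.05, 0.999, 0.0]
ft_force: [-3.0, 0.4, 1.4]
gripper_width: 0.0481
finger_force: 1.4
```

>>> apply_moves(
  increments=[
    {"hand": 0.048, "x": 0.003, "y": 0.0003, "z": 0, "yaw": 0},
  ],
)

```text
clock: 3.4
eef_pos: [0.5066, -0.0647, 0.1486]
ee_rot: [-0.001, -0.05, 0.999, 0.0]
ft_force: [-8.2, -0.8, 5.4]
gripper_width: 0.0479
finger_force: 3.8
```

>>> apply_moves(
  increments=[
    {"hand": 0.048, "x": 0.002, "y": 0.0002, "z": 0, "yaw": 0},
    {"hand": 0.048, "x": 0, "y": 0, "z": 0, "yaw": 0},
    {"hand": 0.048, "x": 0, "y": 0, "z": 0, "yaw": 0},
  ],
)

```text
clock: 3.7
eef_pos: [0.5069, -0.0647, 0.1486]
ee_rot: [-0.003, -0.05, 0.999, -0.0]
ft_force: [-7.5, -2.7, 5.9]
gripper_width: 0.0479
finger_force: 3.9
```

The hard stop is at finger face x ≈ 0.515, as predicted. Next I back off, rise and move over the deck to see the keys.

>>> apply_moves(
  increments=[
    {"hand": 0.048, "x": -0.02, "y": -0.002, "z": 0, "yaw": 0},
    {"hand": 0.048, "x": 0, "y": 0, "z": 0.04, "yaw": 0},
    {"hand": 0.048, "x": 0, "y": 0, "z": 0.04, "yaw": 0},
    {"hand": 0.048, "x": 0, "y": 0, "z": 0.04, "yaw": 0},
    {"hand": 0.048, "x": 0, "y": 0, "z": 0.04, "yaw": 0},
    {"hand": 0.048, "x": 0.04, "y": 0.004, "z": 0, "yaw": 0},
    {"hand": 0.048, "x": 0.04, "y": 0.004, "z": 0, "yaw": 0},
    {"hand": 0.048, "x": 0.04, "y": 0.004, "z": 0, "yaw": 0},
    {"hand": 0.048, "x": 0, "y": 0, "z": 0, "yaw": 0},
    {"hand": 0.048, "x": 0, "y": 0, "z": 0, "yaw": 0},
    {"hand": 0.048, "x": 0, "y": 0, "z": 0, "yaw": 0},
  ],
)

```text
clock: 4.8
eef_pos: [0.6085, -0.0545, 0.3085]
ee_rot: [-0.0, -0.05, 0.999, 0.0]
ft_force: [-0.8, 0.5, 0.8]
gripper_width: 0.0482
finger_force: 0.0
```

```bash
python3 - <<'E'
from h import *
st=robot.get_state(); im=camera('wrist')[:,:,::-1]; cv2.imwrite('pics/w3.png',im)
print({k:st[k] for k in('clock','eef_pos','ee_rot','ft_force')}); np.save('w3.npy',st,allow_pickle=True)
E
```

```text
{'clock': 4.8, 'eef_pos': array([ 0.60849765, -0.05446984,  0.30845213]), 'ee_rot': array([-3.10967963e-04, -5.00827310e-02,  9.98745014e-01,  1.39250297e-04]), 'ft_force': array([-0.84116153,  0.52040171,  0.84841765])}
```

View pics/w3.png

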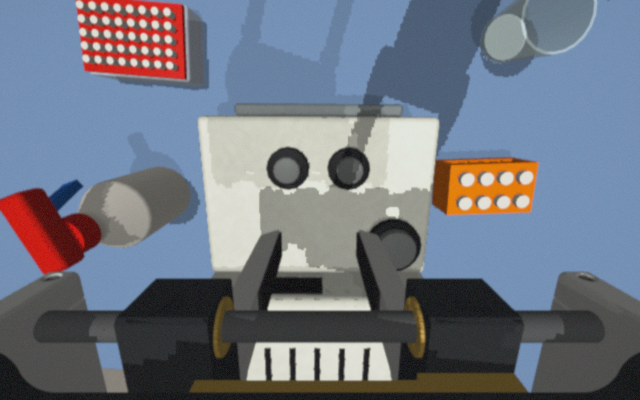

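The tray is home: the panel is flush against the deck front at row 108. The start key tops are at about (287,168) and (349,168), and the stop key is at (392,243).

```bash
python3 - <<'E'
from h import *
st=np.load('w3.npy',allow_pickle=True).item(); im=cv2.imread('pics/w3.png')
g=im.max(2)[140:200,255:382]; m=(g<75).astype('uint8')*255
cs=[c for c in cv2.findContours(m,cv2.RETR_CCOMP,cv2.CHAIN_APPROX_NONE)[0] if cv2.contourArea(c)>150]
for c in cs:
    (u,v),r=cv2.minEnclosingCircle(c); u+=255;v+=140; z=.113 if r<17 else .102
    print((round(u),round(v)),round(r,1),ray('wrist',(u,v),z,st).round(4),(ray('wrist',(u+r,v),z,st)-ray('wrist',(u-r,v),z,st)).round(3))
A=ray('wrist',(287,168),.113,st);B=ray('wrist',(349,168),.113,st); print(A,B,(A+B)/2,np.linalg.norm(A-B))
E
```

```text
(288, 168) 20.6 [ 0.5806 -0.0885  0.102 ] [-0.004  0.04   0.   ]
(286, 170) 14.3 [ 0.5808 -0.0889  0.113 ] [-0.003  0.027  0.   ]
(348, 168) 20.9 [ 0.5745 -0.0303  0.102 ] [-0.004  0.04   0.   ]
(354, 171) 13.0 [ 0.5754 -0.0254  0.113 ] [-0.002  0.024  0.   ]
[ 0.57883185 -0.08807254  0.113     ] [ 0.57306398 -0.03038016  0.113     ] [ 0.57594791 -0.05922635  0.113     ] 0.05797998438557646
```

The key centre is at (0.577, -0.058), and both views agree.

>>> apply_moves(
  increments=[
    {"hand": 0.048, "x": -0.0315, "y": -0.0035, "z": 0, "yaw": 0},
    {"hand": 0.048, "x": 0, "y": 0, "z": -0.04, "yaw": 0},
    {"hand": 0.048, "x": 0, "y": 0, "z": -0.03, "yaw": 0},
    {"hand": 0.048, "x": 0, "y": 0, "z": -0.02, "yaw": 0},
    {"hand": 0.048, "x": 0, "y": 0, "z": 0, "yaw": 0},
    {"hand": 0.048, "x": 0, "y": 0, "z": 0, "yaw": 0},
  ],
)

```text
clock: 5.45
eef_pos: [0.5774, -0.0581, 0.2195]
ee_rot: [0.0, -0.05, 0.999, -0.0]
ft_force: [0.7, 0.1, 0.3]
gripper_width: 0.0484
finger_force: 0.0
```

>>> apply_moves(
  increments=[
    {"hand": 0.048, "x": 0, "y": 0, "z": -0.003, "yaw": 0},
    {"hand": 0.048, "x": 0, "y": 0, "z": -0.003, "yaw": 0},
    {"hand": 0.048, "x": 0, "y": 0, "z": -0.003, "yaw": 0},
    {"hand": 0.048, "x": 0, "y": 0, "z": 0, "yaw": 0},
  ],
)

```text
clock: 5.85
eef_pos: [0.5781, -0.0581, 0.21]
ee_rot: [0.001, -0.05, 0.999, -0.0]
ft_force: [0.0, -0.4, 2.4]
gripper_width: 0.048
finger_force: 1.0
```

>>> apply_moves(
  increments=[
    {"hand": 0.048, "x": 0, "y": 0, "z": -0.003, "yaw": 0},
    {"hand": 0.048, "x": 0, "y": 0, "z": -0.003, "yaw": 0},
    {"hand": 0.048, "x": 0, "y": 0, "z": 0, "yaw": 0},
  ],
)

```text
clock: 6.15
eef_pos: [0.5781, -0.0581, 0.2041]
ee_rot: [0.001, -0.05, 0.999, -0.0]
ft_force: [-0.6, 0.3, 6.8]
gripper_width: 0.0481
finger_force: 3.1
```

>>> apply_moves(
  increments=[
    {"hand": 0.048, "x": 0, "y": 0, "z": -0.002, "yaw": 0},
    {"hand": 0.048, "x": 0, "y": 0, "z": 0, "yaw": 0},
  ],
)

```text
clock: 6.35
eef_pos: [0.5781, -0.058, 0.2034]
ee_rot: [0.001, -0.05, 0.999, -0.0]
ft_force: [-1.4, 1.3, 11.2]
gripper_width: 0.048
finger_force: 5.5
```

Force is 11 N, above the 7 N full-travel force, so both keys are at the bottom. Holding.

>>> apply_moves(
  increments=[
    {"hand": 0.048, "x": 0, "y": 0, "z": 0, "yaw": 0},
    {"hand": 0.048, "x": 0, "y": 0, "z": 0, "yaw": 0},
    {"hand": 0.048, "x": 0, "y": 0, "z": 0, "yaw": 0},
    {"hand": 0.048, "x": 0, "y": 0, "z": 0, "yaw": 0},
    {"hand": 0.048, "x": 0, "y": 0, "z": 0, "yaw": 0},
    {"hand": 0.048, "x": 0, "y": 0, "z": 0, "yaw": 0},
    {"hand": 0.048, "x": 0, "y": 0, "z": 0, "yaw": 0},
    {"hand": 0.048, "x": 0, "y": 0, "z": 0, "yaw": 0},
    {"hand": 0.048, "x": 0, "y": 0, "z": 0, "yaw": 0},
    {"hand": 0.048, "x": 0, "y": 0, "z": 0, "yaw": 0},
    {"hand": 0.048, "x": 0, "y": 0, "z": 0, "yaw": 0},
    {"hand": 0.048, "x": 0, "y": 0, "z": 0, "yaw": 0},
    {"hand": 0.048, "x": 0, "y": 0, "z": 0, "yaw": 0},
    {"hand": 0.048, "x": 0, "y": 0, "z": 0, "yaw": 0},
    {"hand": 0.048, "x": 0, "y": 0, "z": 0, "yaw": 0},
    {"hand": 0.048, "x": 0, "y": 0, "z": 0, "yaw": 0},
  ],
)

```text
clock: 7.95
eef_pos: [0.578, -0.0581, 0.2034]
ee_rot: [0.001, -0.05, 0.999, -0.0]
ft_force: [-2.2, -0.4, 10.7]
gripper_width: 0.0477
finger_force: 5.3
```

```bash
python3 - <<'E'
from h import *
cv2.imwrite('pics/s2.png',cv2.resize(camera('scene')[150:310,180:440,::-1],(780,480),interpolation=cv2.INTER_CUBIC)); s=robot.get_state(); print(s['moment'],s['ft_force'],s['clock'])
E
```

```text
[0.11178229 0.37536465 0.03475268] [-1.91824297  0.70368734 10.68484932] 8.0
```

View pics/s2.png

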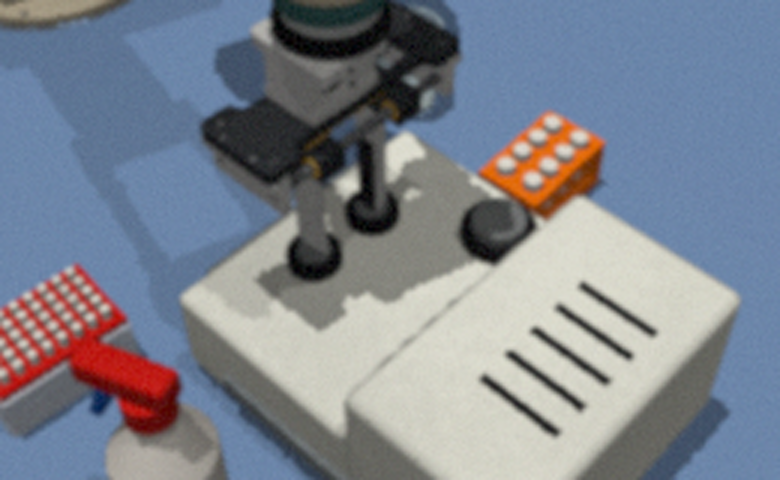

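Both fingertips sit on their start keys, at (313,250) and (372,210) in the crop, and the stop key is untouched. I'll hold for two more seconds and then release.

>>> apply_moves(
  increments=[
    {"hand": 0.048, "x": 0, "y": 0, "z": 0, "yaw": 0},
    {"hand": 0.048, "x": 0, "y": 0, "z": 0, "yaw": 0},
    {"hand": 0.048, "x": 0, "y": 0, "z": 0, "yaw": 0},
    {"hand": 0.048, "x": 0, "y": 0, "z": 0, "yaw": 0},
    {"hand": 0.048, "x": 0, "y": 0, "z": 0, "yaw": 0},
    {"hand": 0.048, "x": 0, "y": 0, "z": 0, "yaw": 0},
    {"hand": 0.048, "x": 0, "y": 0, "z": 0, "yaw": 0},
    {"hand": 0.048, "x": 0, "y": 0, "z": 0, "yaw": 0},
    {"hand": 0.048, "x": 0, "y": 0, "z": 0, "yaw": 0},
    {"hand": 0.048, "x": 0, "y": 0, "z": 0, "yaw": 0},
    {"hand": 0.048, "x": 0, "y": 0, "z": 0, "yaw": 0},
    {"hand": 0.048, "x": 0, "y": 0, "z": 0, "yaw": 0},
    {"hand": 0.048, "x": 0, "y": 0, "z": 0, "yaw": 0},
    {"hand": 0.048, "x": 0, "y": 0, "z": 0, "yaw": 0},
    {"hand": 0.048, "x": 0, "y": 0, "z": 0, "yaw": 0},
    {"hand": 0.048, "x": 0, "y": 0, "z": 0, "yaw": 0},
    {"hand": 0.048, "x": 0, "y": 0, "z": 0, "yaw": 0},
    {"hand": 0.048, "x": 0, "y": 0, "z": 0, "yaw": 0},
  ],
)

```text
clock: 9.8
eef_pos: [0.5781, -0.0581, 0.2034]
ee_rot: [0.001, -0.05, 0.999, -0.0]
ft_force: [-1.5, -0.0, 10.9]
gripper_width: 0.0476
finger_force: 5.3
```

>>> apply_moves(
  increments=[
    {"hand": 0.048, "x": 0, "y": 0, "z": 0.01, "yaw": 0},
    {"hand": 0.048, "x": 0, "y": 0, "z": 0.03, "yaw": 0},
    {"hand": 0.048, "x": 0, "y": 0, "z": 0.04, "yaw": 0},
    {"hand": 0.048, "x": 0, "y": 0, "z": 0.04, "yaw": 0},
    {"hand": 0.048, "x": 0.03, "y": 0.003, "z": 0, "yaw": 0},
    {"hand": 0.048, "x": 0, "y": 0, "z": 0, "yaw": 0},
    {"hand": 0.048, "x": 0, "y": 0, "z": 0, "yaw": 0},
    {"hand": 0.048, "x": 0, "y": 0, "z": 0, "yaw": 0},
  ],
)

```text
clock: 10.6
eef_pos: [0.6066, -0.0549, 0.3204]
ee_rot: [-0.002, -0.05, 0.999, 0.0]
ft_force: [0.7, 0.0, -0.4]
gripper_width: 0.0479
finger_force: 0.0
```

```bash
python3 - <<'E'
from h import *
cv2.imwrite('pics/w4.png',camera('wrist')[:,:,::-1])
E
```

```text
(no output)
```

View pics/w4.png

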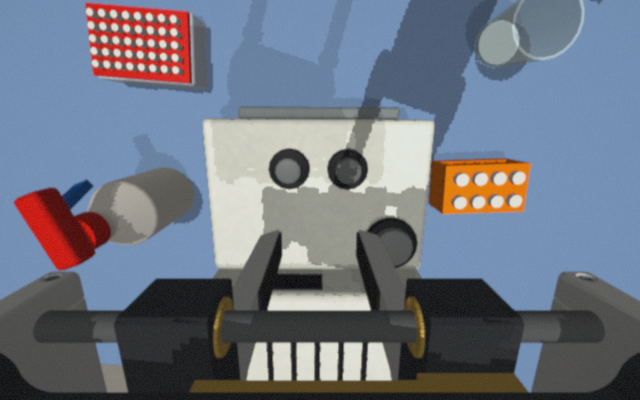

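The tray is still home (panel at row 110), both start keys are up at (289,168) and (348,168), and the bystanders are where they were.

```bash
python3 -c "
from bench import finish_job
print(finish_job())"
```

```text
the job is handed in; nothing more can be done
None
```

I pushed the tray home, held both start keys down together for over 3 s and let go; the stop key and bystanders were left alone, and the job is handed in (no verdict was returned).

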